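Open the bench socket box by feel

TASK

Open the socket box on the soldering mat: starting near one end of its black front edge, feel lightly along the top of the edge with a fingertip until you find the release groove, then press down inside the groove so that the catch lets go and the lid springs fully open. Use touch only, grasp nothing, and leave the reel, the jar, the tip cleaner and the screwdriver where they are.

Things in the scene. Friction and masses are not known exactly. Their poses are not given: they have to be found in the camera images.
- socket_box: Bench power box, fixed and rigid: 160 mm deep (its x), 400 long (y), 72 high. Origin: centre of its underside, 3 mm above the bench; x points from the front edge to the lid's hinge, z up. Grey ends, aluminium lid; the front edge is a black rail at x = -80 to -52 mm, flat top 72 mm above the origin, 400 mm long. The lid's flat top is level with it.
- edge_left (a point): Point on the black edge's flat top, 10 mm behind its front face (in line with the middle of the groove's usable width), 82 mm to the +y side of the box's middle: the solid edge here is a good place to start feeling. The whole release groove lies somewhere between edge_left and edge_right, black on black, in a different place on every box.
- edge_right (a point): The same, 82 mm to the -y side. The groove between the two points is 48 mm long along the edge, with square ends, and 25 mm wide from the rail's front face; it is open to the top and the front, and a 3 mm wall closes it towards the lid.
- catch (a joint): Release pad, the groove's bottom, 45 x 23 mm, its top 12 mm below the top of the edge. It moves straight down: 0 at rest, 0.006 m fully pressed; starts to move at about 2 N, fully down at about 5.5 N. Past about 0.0035 m the bolt lets the lid go. It springs back when left.
- lid (a joint): Lid angle: 0 rad shut, 1.3 rad fully open. Hinged along the box's far top edge; held shut by the bolt alone. Once let go, a soft damped spring swings it up in about 2 s and holds it open; a hand in its way merely stops it until the hand is gone.
- lid_front (a point): Middle of the lid's front edge, next to the black rail, 72 mm above the box's underside when shut; it swings up and away over the box to about 200 mm high, on an arc of 129 mm radius about the hinge.
- solder_reel: Orange solder reel standing on end, diameter 54 mm, 40 mm high; origin at the centre of its underside. Loose, 0.25 kg. Not part of the job.
- flux_jar: Small jar with red cap, diameter 44 mm, 48 mm high; origin at the centre of its underside. Loose, 0.08 kg. Not part of the job.
- tip_cleaner: Dark round pot with brass top, for cleaning iron tips, diameter 66 mm, 38 mm high; origin at the centre of its underside. Loose, 0.2 kg. Not part of the job.
- screwdriver: Screwdriver with yellow handle, 150 mm long, lying along its x (handle to -x); origin on its underside. Loose, 0.06 kg. Not part of the job.

How it is judged:
By the outcome, as a careful person would: the job done as asked, in the order asked, and still so for the second after the job is handed in, with the robot touching nothing.
It also fails if it takes over 61 s, if anything falls off the work surface, if the arm or the gripper's body presses on something with over 40 N, if the wrist force passes 120 N, or if a joint passes its speed limit or range.

ROBOT

A 6-joint arm with a two-finger parallel gripper is mounted at the origin on the work surface. World frame = base frame: x ahead of the robot, y to its left, z up, the work surface at z = 0. Lengths are in m, angles in rad, forces in N, time in s.
With the tool pointing down it reaches from about 0.375 to 0.925 m from the base axis. Payload 5.7 kg.
Tool frame: the origin (TCP) lies midway between the tips of the shut fingers; the grasp point (between the pads) lies 19 mm behind it; x points along the fingers, y is the direction in which the jaws open and shut, and the axes are right-handed (so a half turn about x gives the same grasp; the last joint's range is limited). The gripper opens to 88 mm and grips with 3 to 60 N. Pads are 20 mm wide; open, the fingers measure 115 mm over their backs; the gripper's body (75 mm by 178 mm) begins 61 mm behind the grasp point.
Start: joints at [1.023, 0.359, 1.51, -0, 1.272, -0.115], TCP at [0.252, 0.545, 0.223] pointing down, gripper open.
Joint ranges: [-2.97, 2.97], [-1.01, 2.36], [0.21, 2.38], [-0.96, 4.11], [0.2, 2.71], [-2.98, 2.98]. Speed limits (rad/s): [2.39, 2.39, 3.14, 3.14, 3.14, 3.14].

INTERFACE

Orientations are given as a unit quaternion [x, y, z, w].
In Python, from bench import manip, cams gives the robot as it stands. The module is installed in compiled form; this text tells all that it offers.
- The arm moves only by the shell command python3 -m jog 'ROWS' [FORCE]. ROWS is JSON, one flat list of numbers, 7 for each row, row after row: the shift along the tool's x, y, z in m, then the turn, a rotation vector about the tool's x, y, z in rad, then the closure in counts, from 0 (fully open) to 255 (shut). In form: [tx, ty, tz, wx, wy, wz, claw, tx, ty, tz, wx, wy, wz, claw, ...]. A call has exactly 10 rows; each row shifts and turns the commanded pose from where the row before left it, along the tool's axes as they then stand; what a row does not reach is not made up. A row lasts 1/8 s, in which the tool goes at most 62.5 mm and 10.7 degrees, less where a joint would pass 70% of its speed; a pose out of reach is approached as far as the arm can. A call is refused whole if a number of a shift passes 0.0625 or a number of a turn 0.188, either way. A call with a gripper value outside its range is refused whole. The fingers move at their own pace and stop on an object; FORCE is the grip in N (left out, the last holds). Time passes only in rows, so rows that do not move let the fingers close, or fill a call up. It gives the time, the measured TCP pose, the force and the opening at its end, in the units of the state.
- manip.state(): the state, without advancing time (a new reading comes with each control period).
- cams.get_image(name): name is "scene" or "top" or "wrist"; returns a dict with "image" (420x560x3 uint8, red, green, blue), "fx", "fy", "cx", "cy" (pixels), "eye" and "attitude" of the camera in the world. Camera axes: x right, y up, looking along -z (the intrinsics and any distortion apply to the point x, -y, -z); pixel columns grow to the right and rows downward; lengths in m; the calibration is good to about 2 mm. A picture is of the moment at which its call begins. There is no depth.
- manip.hand_in(): hands the job in, once; it reports no verdict.
The state is a dict: "time": time; "joint_positions": joint angles; "joint_vel": joint speeds; "joint_efforts": joint torques, N m; "tcp_pos": TCP position; "tcp_rot": TCP orientation; "contact_force": force on the tool from outside, world axes, zero at the start; "wrist_torque": the same for the moment, N m; "finger_gap": opening from 0.0 (shut) to 1.0 (fully open).
Only numpy, scipy, OpenCV 4.12 (cv2) and the standard library are available. Lean on these libraries where they do the work, as an engineer would, in place of code of your own. Each camera call takes 0.05 s, during which the arm holds its last target. There are 200 camera calls.

## Working session

There is one attempt and no reset: what is moved stays moved. The work goes in short steps, Python scripts to look and compute and a shell command to move; the robot and the scene stay as the last step left them, time stands still between calls to the robot, and variables do not carry over. Pictures are saved under pics/ and viewed, about 8 in all and at most 12, crops included, and the job is handed in when it is done.

```bash
mkdir -p pics; python3 - <<'E'
from bench import manip,cams
import cv2
s=manip.state();print(s)
for n in("top","scene"):
    d=cams.get_image(n);cv2.imwrite(f"pics/{n}0.png",d["image"][:,:,::-1])
    print({k:v for k,v in d.items() if k!="image"})
E
```

```text
{'time': 0.0, 'joint_positions': array([ 1.02291525e+00,  3.59489078e-01,  1.51140517e+00,  1.69576732e-05,
        1.27249474e+00, -1.15120447e-01]), 'joint_vel': array([ 0.00048234,  0.00107494,  0.0012048 , -0.00129167,  0.00264761,
        0.00141467]), 'joint_efforts': array([ 1.65905476e-03, -5.15365005e+01, -2.70733988e+01,  6.77116262e-02,
        3.46879684e-02, -1.08315874e-04]), 'tcp_pos': array([0.25128582, 0.5441014 , 0.22182945]), 'tcp_rot': array([ 0.15121584,  0.6908292 , -0.15241315,  0.69040497]), 'contact_force': array([-0.2898798,  0.2286223,  0.3907021]), 'wrist_torque': array([-0.01804041, -0.01539013,  0.03426229]), 'finger_gap': 0.9981569976621452}
{'fx': 404.81812433191743, 'fy': 404.81812433191743, 'cx': 282.0961281616858, 'cy': 211.01522786863097, 'eye': array([0.49223742, 0.07354467, 0.98081361]), 'attitude': array([ 0.01456694, -0.02126668, -0.69898104,  0.71467548])}
{'fx': 480.20660679216434, 'fy': 480.20660679216434, 'cx': 276.51371777407905, 'cy': 202.63064927652465, 'eye': array([1.32201706, 0.59191474, 0.71121066]), 'attitude': array([0.22120395, 0.41021842, 0.78130658, 0.41515021])}
```

View pics/top0.png

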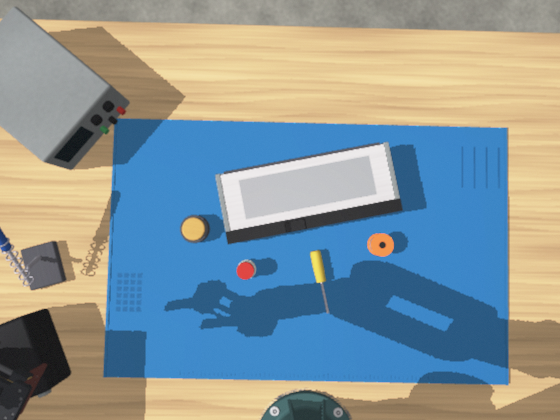

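View pics/scene0.png

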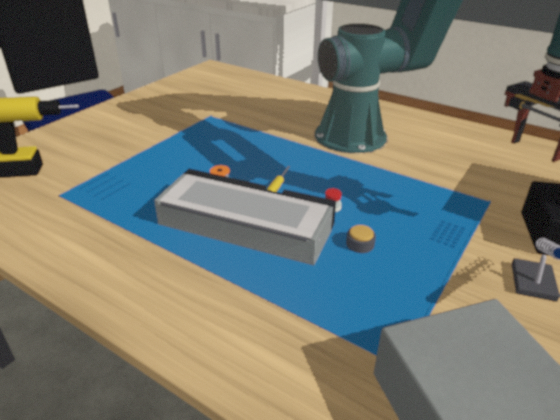

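The top view shows the box with its rail running from (227,238) to (401,206) and possible groove marks near (288–307,225). The jar is at (246,270), the screwdriver at (319,280), the reel at (380,245) and the cleaner at (195,229). Next I'll measure the box.

```bash
cat > h.py <<'E'
import numpy as np, cv2
from scipy.spatial.transform import Rotation as R
def ray(d,px,z):
    px=np.atleast_2d(px).astype(float)
    v=np.c_[(px[:,0]-d["cx"])/d["fx"],-(px[:,1]-d["cy"])/d["fy"],-np.ones(len(px))]
    w=R.from_quat(d["attitude"]).apply(v)
    return d["eye"]+w*((z-d["eye"][2])/w[:,2])[:,None]
E
python3 - <<'E'
from h import *
from bench import manip,cams
d=cams.get_image("top");im=d["image"]
hsv=cv2.cvtColor(im,cv2.COLOR_RGB2HSV)
m=((hsv[...,1]<70)&(hsv[...,2]>120)).astype(np.uint8);m[:130]=0;m[260:]=0;m[:,:205]=0;m[:,420:]=0
blk=((im.max(2)<70)).astype(np.uint8);blk[:190]=0;blk[250:]=0;blk[:,:215]=0;blk[:,410:]=0
for n,k in(("lid",m),("rail",blk)):
    c=max(cv2.findContours(k,0,2)[0],key=cv2.contourArea)
    r=cv2.minAreaRect(c);b=cv2.boxPoints(r);p=ray(d,b,0.075)
    print(n,b.round(1).tolist(),p.round(4).tolist(),[np.linalg.norm(p[i]-p[i-1]).round(4) for i in range(4)])
for n,px,z in(("cleaner",(195,229),.038),("jar",(246,270),.048),("reel",(380,245),.04),("sd1",(316,252),.02),("sd2",(327,312),.01)):print(n,ray(d,px,z).round(3))
c=im[190:255,215:415];c=np.clip(c.astype(float)*2.5,0,255).astype(np.uint8)
cv2.imwrite("pics/crop1.png",cv2.resize(c[:,:,::-1],None,fx=4,fy=4,interpolation=cv2.INTER_CUBIC))
E
```

```text
lid [[213.89999389648438, 174.39999389648438], [388.70001220703125, 141.0], [399.6000061035156, 198.1999969482422], [224.8000030517578, 231.60000610351562]] [[0.6172, 0.2205, 0.075], [0.7026, -0.1725, 0.075], [0.5731, -0.1983, 0.075], [0.4894, 0.1922, 0.075]] [np.float64(0.1309), np.float64(0.4022), np.float64(0.132), np.float64(0.3994)]
rail [[225.8000030517578, 231.6999969482422], [399.29998779296875, 198.39999389648438], [401.5, 209.60000610351562], [228.0, 243.0]] [[0.4892, 0.1901, 0.075], [0.5727, -0.1977, 0.075], [0.5474, -0.2028, 0.075], [0.4642, 0.1845, 0.075]] [np.float64(0.0256), np.float64(0.3967), np.float64(0.0258), np.float64(0.3962)]
cleaner [[0.494 0.266 0.038]]
jar [[0.403 0.145 0.048]]
reel [[ 0.466 -0.164  0.04 ]]
sd1 [[ 0.446 -0.017  0.02 ]]
sd2 [[ 0.304 -0.047  0.01 ]]
```

View pics/crop1.png

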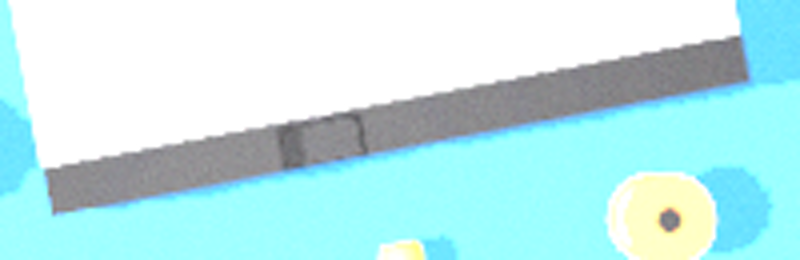

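The crop shows a faint pocket on the rail at crop x 280–366, which is px 285–307 in the full picture. That puts it at about +16 to +64 mm along the box's y. It's only a hint, so I'll confirm it by touch from edge_left, 18 mm away. The box sizes check: the lid measures 131 x 400 mm against 132 x 400.

```bash
cat >> h.py <<'E'
yw=np.arctan2(.210,.978); ex=np.array([np.cos(yw),np.sin(yw),0]); ey=np.array([-np.sin(yw),np.cos(yw),0])
O=np.array([.5819,.0075,.003]); E0=O-.070*ex+[0,0,.072]
def rep():
    from bench import manip
    s=manip.state(); M=R.from_quat(s["tcp_rot"]); p=s["tcp_pos"]-O
    print("t",round(s["time"],2),"box x,y mm",(p@ex*1e3).round(1),(p@ey*1e3).round(1),"above rail",((p[2]-.072)*1e3).round(1),"F",s["contact_force"].round(2),"gap",round(s["finger_gap"],3))
    return s,M
E
python3 - <<'E'
from h import *
s,M=rep();print(M.as_matrix().round(3))
T=E0+.082*ey+[0,0,.04]
for sg in(1,-1):
    G=np.c_[[0,0,-1],sg*ey,np.cross([0,0,-1],sg*ey)]
    print(sg,(M.inv()*R.from_matrix(G)).as_rotvec().round(4),s["joint_positions"][5])
print("shift tool",M.inv().apply(T-s["tcp_pos"]).round(4),T)
E
```

```text
t 0.15 box x,y mm -210.5 594.2 above rail 147.0 F [-0.68 -0.61 -0.31] gap 1.004
[[-0.001  0.419  0.908]
 [-0.001  0.908 -0.419]
 [-1.    -0.001 -0.   ]]
1 [-6.443e-01 -6.000e-04  1.300e-03] -0.1151051996537459
-1 [2.4973e+00 1.7000e-03 8.0000e-04] -0.1151051996537459
shift tool [ 0.1074 -0.325   0.42  ] [0.49624501 0.07297688 0.115     ]
```

```bash
python3 -m jog '[0,-0.027,0.035,0,0,0,255,0,-0.027,0.035,0,0,0,255,0,-0.027,0.035,0,0,0,255,0,-0.027,0.035,0,0,0,255,0,-0.027,0.035,0,0,0,255,0,-0.027,0.035,0,0,0,255,0,-0.027,0.035,0,0,0,255,0,-0.027,0.035,0,0,0,255,0,-0.027,0.035,0,0,0,255,0,-0.027,0.035,0,0,0,255]' 20
python3 -m jog '[0,-0.027,0.035,0,0,0,255,0,-0.027,0.035,0,0,0,255,0,0,0,-0.161,0,0,255,0,0,0,-0.161,0,0,255,0,0,0,-0.161,0,0,255,0,0,0,-0.161,0,0,255,0.025,0,0,0,0,0,255,0.025,0,0,0,0,0,255,0.02,0,0,0,0,0,255,0,0,0,0,0,0,255]'
python3 - <<'E'
from h import *
import cv2
from bench import cams
s,M=rep();print(M.as_matrix().round(3))
T=E0+.082*ey+[0,0,.01]
print("shift tool",M.inv().apply(T-s["tcp_pos"]).round(4))
G=np.c_[[0,0,-1],ey,np.cross([0,0,-1],ey)];print((M.inv()*R.from_matrix(G)).as_rotvec().round(4))
d=cams.get_image("wrist");cv2.imwrite("pics/w1.png",np.clip(d["image"][:,:,::-1]*1.5,0,255).astype(np.uint8))
E
```

```text
time: 1.4
tcp_pos: [0.4565, 0.1514, 0.2226]
tcp_rot: [0.152, 0.691, -0.152, 0.691]
contact_force: [1.1, 0.7, 0.0]
finger_gap: 0.004
time: 2.65
tcp_pos: [0.4955, 0.0743, 0.1513]
tcp_rot: [-0.074, 0.705, 0.075, 0.702]
contact_force: [0.3, -0.1, 0.2]
finger_gap: 0.005
t 2.65 box x,y mm -70.5 83.5 above rail 76.3 F [ 0.34 -0.06  0.22] gap 0.005
[[-0.004 -0.21   0.978]
 [-0.     0.978  0.21 ]
 [-1.     0.001 -0.004]]
shift tool [ 0.0663 -0.0015  0.0007]
[-0.0003 -0.0038 -0.0007]
```

View pics/w1.png

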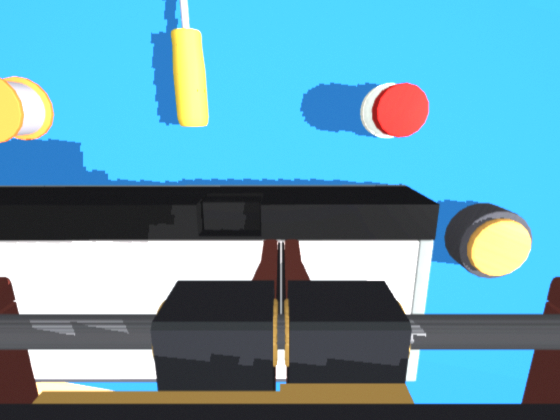

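The wrist picture shows the pocket at px 200–263 on the rail (rows 195–235), with the fingertip above the rail just to its right. I'll check the across-rail position from this view and then go down.

```bash
python3 - <<'E'
from h import *
from bench import cams
d=cams.get_image("wrist");g=d["image"].max(2).astype(int)
for u in(60,150,350,400):
    k=[v for v in range(180,250) if abs(g[v+1,u]-g[v-1,u])>12]
    b=max(k); print(u,k,[( (p:=ray(d,(u,v+.5),.075)[0]-O)@ex*1e3).round(1) for v in(b-1,)])
for px in((436,204),(437,238),(201,220),(263,220)):
    p=ray(d,px,.075)[0]-O;print(px,(p@ex*1e3).round(1),(p@ey*1e3).round(1))
E
python3 -m jog '[0.02,-0.0015,0.001,0,-0.004,0,255,0.02,0,0,0,0,0,255,0.012,0,0,0,0,0,255,0.008,0,0,0,0,0,255,0,0,0,0,0,0,255,0,0,0,0,0,0,255,0,0,0,0,0,0,255,0,0,0,0,0,0,255,0,0,0,0,0,0,255,0,0,0,0,0,0,255]'
python3 -c "from h import *;rep()"
```

```text
60 [182, 183, 184, 185, 237, 238, 239, 240, 241, 242, 243, 244] [np.float64(-46.6)]
150 [180, 182, 183, 184, 185, 236, 237, 238, 239, 240, 241] [np.float64(-49.1)]
350 [180, 182, 183, 184, 185, 202, 236, 237, 238, 239, 240] [np.float64(-50.0)]
400 [181, 182, 183, 184, 202, 236, 237, 238, 239, 240] [np.float64(-50.1)]
(436, 204) -78.2 197.5
(437, 238) -51.3 201.6
(201, 220) -65.6 22.5
(263, 220) -65.6 69.1
time: 4.0
tcp_pos: [0.4985, 0.0731, 0.0927]
tcp_rot: [-0.074, 0.702, 0.075, 0.705]
contact_force: [-1.0, 0.3, 0.6]
finger_gap: 0.007
t 4.0 box x,y mm -67.8 81.7 above rail 17.7 F [-1.    0.3   0.61] gap 0.007
```

```bash
python3 -m jog '[0.007,0.002,-0.002,0,0,0,255,0.005,0,0,0,0,0,255,0.002,0,0,0,0,0,255,0.0005,0,0,0,0,0,255,0.0005,0,0,0,0,0,255,0,0,0,0,0,0,255,0,0,0,0,0,0,255,0,0,0,0,0,0,255,0,0,0,0,0,0,255,0,0,0,0,0,0,255]'
python3 -c "from h import *;rep()"
```

```text
time: 5.25
tcp_pos: [0.4962, 0.0747, 0.0777]
tcp_rot: [-0.074, 0.702, 0.075, 0.705]
contact_force: [0.3, -0.5, 0.1]
finger_gap: 0.004
t 5.25 box x,y mm -69.7 83.7 above rail 2.7 F [ 0.32 -0.45  0.09] gap 0.004
```

```bash
python3 -m jog '[0.0005,0,0,0,0,0,255,0.0005,0,0,0,0,0,255,0.0005,0,0,0,0,0,255,0.0005,0,0,0,0,0,255,0,0,0,0,0,0,255,0,0,0,0,0,0,255,0,0,0,0,0,0,255,0,0,0,0,0,0,255,0,0,0,0,0,0,255,0,0,0,0,0,0,255]'
python3 -c "from h import *;rep()"
python3 -m jog '[0.0003,0,0,0,0,0,255,0.0003,0,0,0,0,0,255,0.0003,0,0,0,0,0,255,0,0,0,0,0,0,255,0,0,0,0,0,0,255,0,0,0,0,0,0,255,0,0,0,0,0,0,255,0,0,0,0,0,0,255]' ; echo; python3 -m jog '[0.0003,0,0,0,0,0,255,0.0003,0,0,0,0,0,255,0.0002,0,0,0,0,0,255,0,0,0,0,0,0,255,0,0,0,0,0,0,255,0,0,0,0,0,0,255,0,0,0,0,0,0,255,0,0,0,0,0,0,255,0,0,0,0,0,0,255,0,0,0,0,0,0,255]'
python3 -c "from h import *;rep()"
```

```text
time: 6.5
tcp_pos: [0.4961, 0.0747, 0.0756]
tcp_rot: [-0.074, 0.702, 0.075, 0.705]
contact_force: [-0.6, 0.0, 0.4]
finger_gap: 0.005
t 6.5 box x,y mm -69.7 83.7 above rail 0.6 F [-0.64  0.02  0.42] gap 0.005

time: 7.75
tcp_pos: [0.4962, 0.0747, 0.0753]
tcp_rot: [-0.074, 0.702, 0.075, 0.705]
contact_force: [-2.0, -0.9, 5.9]
finger_gap: 0.006
t 7.75 box x,y mm -69.7 83.7 above rail 0.3 F [-1.97 -0.9   5.93] gap 0.006invalid input
```

```bash
python3 -m jog '[-0.0002,0,0,0,0,0,255,0,-0.002,0,0,0,0,255,0,-0.002,0,0,0,0,255,0,-0.002,0,0,0,0,255,0,-0.002,0,0,0,0,255,0,-0.002,0,0,0,0,255,0,-0.002,0,0,0,0,255,0,-0.002,0,0,0,0,255,0,0,0,0,0,0,255,0,0,0,0,0,0,255]'
python3 -c "from h import *;rep()"
```

```text
time: 9.0
tcp_pos: [0.4994, 0.0609, 0.0752]
tcp_rot: [-0.074, 0.702, 0.075, 0.705]
contact_force: [-0.9, 2.6, 4.0]
finger_gap: 0.006
t 9.0 box x,y mm -69.4 69.5 above rail 0.2 F [-0.95  2.59  3.98] gap 0.006
```

```bash
python3 -m jog '[0,-0.002,0,0,0,0,255,0,-0.002,0,0,0,0,255,0,-0.002,0,0,0,0,255,0,-0.002,0,0,0,0,255,0,-0.002,0,0,0,0,255,0,0,0,0,0,0,255,0,0,0,0,0,0,255,0,0,0,0,0,0,255,0,0,0,0,0,0,255,0,0,0,0,0,0,255]'
python3 -c "from h import *;rep()"
python3 -m jog '[0,-0.001,0,0,0,0,255,0,-0.001,0,0,0,0,255,0,-0.001,0,0,0,0,255,0,-0.001,0,0,0,0,255,0,-0.001,0,0,0,0,255,0,-0.001,0,0,0,0,255,0,0,0,0,0,0,255,0,0,0,0,0,0,255,0,0,0,0,0,0,255,0,0,0,0,0,0,255]'
python3 -c "from h import *;rep()"
```

```text
time: 10.25
tcp_pos: [0.5012, 0.0512, 0.0751]
tcp_rot: [-0.074, 0.702, 0.075, 0.705]
contact_force: [0.3, -0.1, 0.0]
finger_gap: 0.007
t 10.25 box x,y mm -69.7 59.7 above rail 0.1 F [ 0.26 -0.06  0.  ] gap 0.007
time: 11.5
tcp_pos: [0.5024, 0.0454, 0.075]
tcp_rot: [-0.074, 0.702, 0.075, 0.705]
contact_force: [0.3, -0.6, 0.1]
finger_gap: 0.007
t 11.5 box x,y mm -69.8 53.7 above rail 0.0 F [ 0.25 -0.6   0.08] gap 0.007
```

The contact force fell from 4 N to 0 at y ≈ 60–69, which is the groove's near end. I'll move to its middle and go down.

```bash
python3 -m jog '[0,-0.002,0,0,0,0,255,0,-0.003,0,0,0,0,255,0,-0.003,0,0,0,0,255,0,-0.003,0,0,0,0,255,0.001,0,0,0,0,0,255,0.001,0,0,0,0,0,255,0.001,0,0,0,0,0,255,0,0,0,0,0,0,255,0,0,0,0,0,0,255,0,0,0,0,0,0,255]'
python3 -c "from h import *;rep()"
```

```text
time: 12.75
tcp_pos: [0.5048, 0.0346, 0.0721]
tcp_rot: [-0.074, 0.702, 0.075, 0.705]
contact_force: [0.6, -0.2, -0.7]
finger_gap: 0.007
t 12.75 box x,y mm -69.7 42.7 above rail -2.9 F [ 0.56 -0.21 -0.74] gap 0.007
```

```bash
python3 -m jog '[0.002,0,0,0,0,0,255,0.002,0,0,0,0,0,255,0.002,0,0,0,0,0,255,0.002,0,0,0,0,0,255,0.001,0,0,0,0,0,255,0.001,0,0,0,0,0,255,0,0,0,0,0,0,255,0,0,0,0,0,0,255,0,0,0,0,0,0,255,0,0,0,0,0,0,255]'
python3 -c "from h import *;rep()"
python3 -m jog '[0.001,0,0,0,0,0,255,0.001,0,0,0,0,0,255,0.001,0,0,0,0,0,255,0.001,0,0,0,0,0,255,0,0,0,0,0,0,255,0,0,0,0,0,0,255,0,0,0,0,0,0,255,0,0,0,0,0,0,255,0,0,0,0,0,0,255,0,0,0,0,0,0,255]'
python3 -c "from h import *
from bench import cams
rep();cv2.imwrite('pics/s1.png',cams.get_image('scene')['image'][:,:,::-1])"
```

```text
time: 14.0
tcp_pos: [0.5047, 0.0346, 0.0621]
tcp_rot: [-0.074, 0.702, 0.075, 0.704]
contact_force: [-1.6, 0.0, 1.8]
finger_gap: 0.006
t 14.0 box x,y mm -69.8 42.7 above rail -12.9 F [-1.56  0.03  1.76] gap 0.006
time: 15.25
tcp_pos: [0.5047, 0.0346, 0.058]
tcp_rot: [-0.074, 0.702, 0.075, 0.704]
contact_force: [-1.9, -0.3, 4.6]
finger_gap: 0.008
t 15.25 box x,y mm -69.8 42.7 above rail -17.0 F [-1.9  -0.34  4.59] gap 0.008
```

View pics/s1.png

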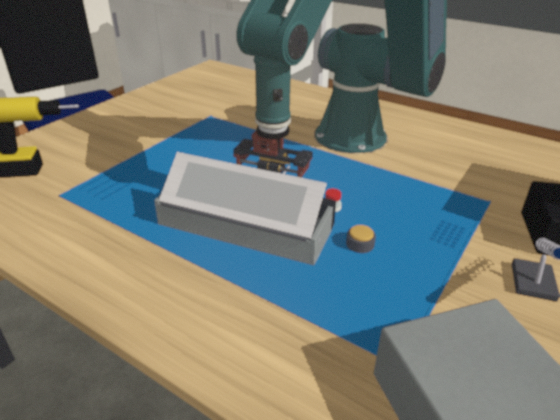

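The lid has let go and is swinging up. I'll pull the tool out through the groove's open front and then up.

```bash
python3 -m jog '[-0.004,0,0,0,0,0,255,-0.004,0,-0.002,0,0,0,255,-0.005,0,-0.005,0,0,0,255,-0.008,0,-0.01,0,0,0,255,-0.01,0,-0.015,0,0,0,255,-0.01,0,-0.015,0,0,0,255,-0.01,0,-0.015,0,0,0,255,-0.01,0,-0.01,0,0,0,255,-0.01,0,0,0,0,0,255,0,0,0,0,0,0,255]'
python3 -m jog '[-0.02,0,0,0,0,0,255,-0.02,0,0,0,0,0,255,-0.02,0,0,0,0,0,255,-0.02,0,0,0,0,0,255,0,0,0,0,0,0,255,0,0,0,0,0,0,255,0,0,0,0,0,0,255,0,0,0,0,0,0,255,0,0,0,0,0,0,255,0,0,0,0,0,0,255]'
python3 -m jog '[0,0,0,0,0,0,255,0,0,0,0,0,0,255,0,0,0,0,0,0,255,0,0,0,0,0,0,255,0,0,0,0,0,0,255,0,0,0,0,0,0,255,0,0,0,0,0,0,255,0,0,0,0,0,0,255,0,0,0,0,0,0,255,0,0,0,0,0,0,255]'
python3 -c "from h import *
from bench import cams
rep()
a=[cams.get_image(n)['image'][:,:,::-1] for n in ('scene','top')]
cv2.imwrite('pics/e1.png',cv2.resize(np.hstack(a),(800,300),interpolation=cv2.INTER_AREA))"
```

```text
time: 16.55
tcp_pos: [0.4355, 0.0193, 0.1298]
tcp_rot: [-0.075, 0.701, 0.074, 0.706]
contact_force: [-0.3, 1.1, -0.1]
finger_gap: 0.004
time: 17.8
tcp_pos: [0.4338, 0.0194, 0.2086]
tcp_rot: [-0.074, 0.702, 0.075, 0.704]
contact_force: [-0.2, 0.8, 0.4]
finger_gap: 0.002
time: 19.05
tcp_pos: [0.4338, 0.0194, 0.2088]
tcp_rot: [-0.074, 0.702, 0.075, 0.705]
contact_force: [0.4, 0.3, -0.3]
finger_gap: 0.006
t 19.05 box x,y mm -142.3 42.7 above rail 133.8 F [ 0.42  0.28 -0.26] gap 0.006
```

View pics/e1.png

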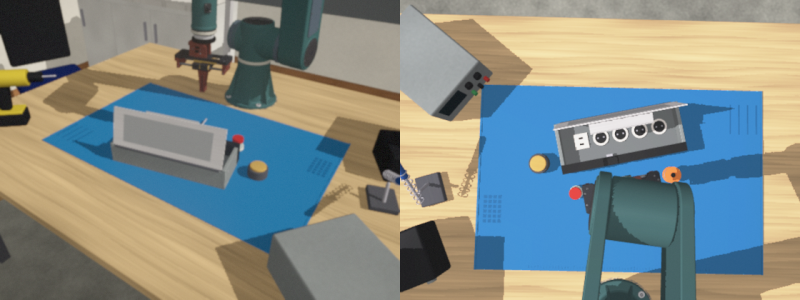

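The lid stands up, the sockets show and the tool is clear. One last check: the lid's top edge against its 1.3 rad position, and where the visible objects are.

```bash
python3 - <<'E'
from h import *
from bench import cams
d=cams.get_image("scene");g=d["image"].max(2).astype(int)
def proj(P):
    c=R.from_quat(d["attitude"]).inv().apply(P-d["eye"]);return np.array([d["cx"]-d["fx"]*c[0]/c[2],d["cy"]+d["fy"]*c[1]/c[2]]).round(0)
for th in(1.0,1.2,1.3):
    print(th,[proj(O+(.08-.129*np.cos(th))*ex+y*ey+[0,0,.072+.129*np.sin(th)]).tolist() for y in(.195,-.195)])
b=d["image"][130:270,130:350,::-1];cv2.imwrite("pics/e2.png",cv2.resize(b,None,fx=3,fy=3))
def cen(im):
    h=cv2.cvtColor(im,cv2.COLOR_RGB2HSV);o={}
    for n,lo,hi in(("red",(0,180,120),(4,255,255)),("orange",(7,170,150),(14,255,255)),("yellow",(23,170,120),(32,255,255))):
        m=cv2.inRange(h,lo,hi);m[:150]=0;m[330:]=0;m[:,:150]=0;m[:,430:]=0
        mm=cv2.moments(m);o[n]=(round(mm['m10']/mm['m00']),round(mm['m01']/mm['m00'])) if mm['m00'] else None
    return o
print("scene", cen(cv2.imread("pics/scene0.png")[:,:,::-1].copy()),cen(d["image"]))
t=cams.get_image("top")["image"];print("top",cen(cv2.imread("pics/top0.png")[:,:,::-1].copy()),cen(t))
E
```

```text
1.0 [[325.0, 179.0], [165.0, 146.0]]
1.2 [[322.0, 179.0], [159.0, 146.0]]
1.3 [[321.0, 181.0], [156.0, 146.0]]
scene {'red': (334, 194), 'orange': (220, 171), 'yellow': (275, 184)} {'red': (333, 193), 'orange': None, 'yellow': None}
top {'red': (244, 270), 'orange': (382, 244), 'yellow': None} {'red': (248, 264), 'orange': (386, 245), 'yellow': None}
```

View pics/e2.png

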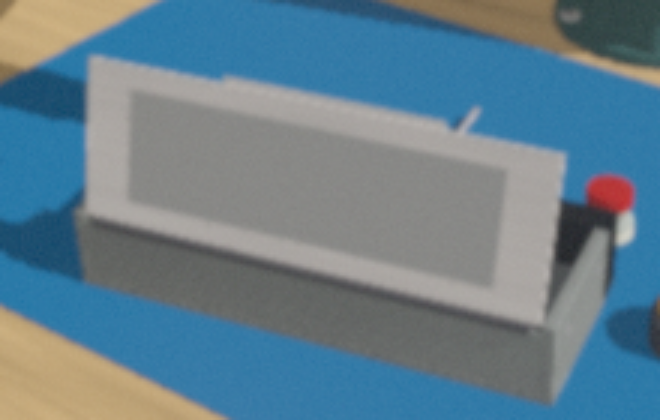

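The lid's top corners are at about (160,149) and (318,181), which fits about 1.2–1.3 rad, so it is open. The jar is where it was, within 1 px in the scene view. Its few-pixel shift in the top view comes with the arm partly covering it.

```bash
python3 -m jog '[0,0,0,0,0,0,255,0,0,0,0,0,0,255,0,0,0,0,0,0,255,0,0,0,0,0,0,255,0,0,0,0,0,0,255,0,0,0,0,0,0,255,0,0,0,0,0,0,255,0,0,0,0,0,0,255,0,0,0,0,0,0,255,0,0,0,0,0,0,255]'; python3 -c "from bench import manip;print(manip.hand_in())"
```

```text
time: 20.5
tcp_pos: [0.4338, 0.0194, 0.2088]
tcp_rot: [-0.074, 0.702, 0.075, 0.705]
contact_force: [0.1, 0.7, -0.9]
finger_gap: 0.006
the job is handed in; nothing more can be done
None
```

The socket box is open, and I handed the job in at 20.5 s with the arm clear of everything.

**What I did:**
- I touched the rail with shut fingers next to edge_left, at 5.9 N on first contact and about 4 N while sliding.
- I slid along the rail towards -y until the contact force dropped to zero, between 60 and 69 mm from the box's middle. That matched the faint groove visible in the pictures.
- I moved to about y = 43 mm and went down into the groove, meeting the pad about 12–13 mm below the edge. I pressed to 17 mm below it at 4.6 N and the lid let go. Then I backed out through the groove's open front and up.

**Last checks:**
- **Lid:** its top edge in the scene view fits an angle of about 1.2–1.3 rad. This view cannot tell those two apart, so "fully open" rests on that fit and on the 4 s that passed after release.
- **Robot:** the force reading was only noise, under about 1.2 N.
- **Jar:** it is within 1 px of its start in the scene view. The top view differed by 4–6 px, which I put down to the arm partly covering it.
- **Reel:** it differed by 4 px in the top view and was hidden in the scene view.
- **Tip cleaner and screwdriver:** I did not measure them again. The tip cleaner looks unmoved and only the screwdriver's tip was visible. The tool stayed above everything on the mat throughout.

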